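# Push the parts box down the freshly painted lane

### The arm

A 6-joint arm with a two-finger parallel gripper is mounted at the origin on a cart in front of the work surface, level with it; the furniture and walls round the work are solid. World frame = base frame: x ahead of the robot, y to its left, z up, the work surface at z = 0. Lengths are in m, angles in degrees, forces in N, time in s.
With the tool pointing down it reaches from about 0.375 to 0.9 m from the base axis. Payload 3.1 kg.
Tool frame: the origin (TCP) lies at the very end of the fingers, on their centre line; the grasp point (between the pads) lies 19 mm behind it; z points along the fingers, y is the direction in which the jaws open and shut (so a half turn about z gives the same grasp; the last joint's range is limited). The gripper opens to 87 mm and grips with 3 to 60 N. Pads are 19 mm wide; open, the fingers measure 117 mm over their backs; the gripper's body (75 mm by 190 mm) begins 51 mm behind the grasp point.
Start: joints at [-81.331, 30.224, 82.088, -0, 67.689, -10.227], TCP at [0.202, -0.591, 0.223] pointing down, gripper open.
Joint ranges: [-176.69, 176.69], [-43.24, 126.21], [12.49, 139.97], [-82, 262], [0, 151.66], [-163.58, 163.58]. Speed limits (degrees/s): [159.86, 159.86, 180, 180, 180, 180].

### API

Orientations are given as a 3x3 rotation matrix whose columns are the frame's x, y, z axes.
In Python, from rig import bot gives the robot as it stands. The module is installed in compiled form; this text tells all that it offers.
- The arm moves only by the tool play_rows, never from a script. Its argument "targets" is a list of rows, each a list of 7 numbers: the closure, from 0 (fully open) to 1 (shut), then the shift along the world's x, y, z in m, then the turn, a rotation vector about the world's x, y, z in rad. A call has 1 to 12 rows; each row shifts and turns the commanded pose from where the row before left it; what a row does not reach is not made up. A row lasts 1/8 s, in which the tool goes at most 62.5 mm and 10.7 degrees, less where a joint would pass 70% of its speed; a pose out of reach is approached as far as the arm can. A call with a gripper value outside its range is refused whole. The fingers move at their own pace and stop on an object; the grip force is fixed at half the most. Time passes only in rows, so rows that do not move let the fingers close. It gives the time, the measured TCP pose, the force and the opening at its end, in the units of the state.
- bot.read_state(): the state, without advancing time (a new reading comes with each control period).
- bot.capture(name): name is "scene" or "top" or "wrist"; returns the picture (420x560x3 uint8, blue, green, red); there is no depth.
- bot.get_calibration(name): a dict with "fx", "fy", "cx", "cy" (pixels), "k1" (the pictures are not rectified: a ray, as slopes to the right and down, at radius r is drawn at 1 + k1 r^2 times it, then the intrinsics apply), "R" (3x3) and "t" (3): a world point X has camera coordinates R X + t. Camera axes: x right, y down, z forward; pixel columns grow to the right and rows downward; lengths in m; the calibration is good to about 2 mm. A picture is of the moment at which its call begins: read the wrist's pose just before it. get_calibration takes no time and is no camera call; for the wrist camera it gives the pose at the moment of the call.
- bot.hand_in(): hands the job in, once; it reports no verdict.
The state is a dict: "time_s": time; "joint_positions": joint angles; "qvel": joint speeds; "tau": joint torques, N m; "position": TCP position; "tcp_rot": TCP orientation; "force": force on the tool from outside, world axes, zero at the start; "moment": the same for the moment, N m; "opening": opening from 0.0 (shut) to 1.0 (fully open).
Only numpy, scipy, OpenCV 4.12 (cv2) and the standard library are available. Lean on these libraries where they do the work, as an engineer would, in place of code of your own. Each camera call takes 0.05 s, during which the arm holds its last target. There are 200 camera calls.

### The job

The closed parts box with the blue card on its lid stands skewed in front of the parking lane on the bench. Using only the fingertips or the outside of the fingers, push it square with the lane and then down between the two yellow guide rails until it rests fully home against the end stop; then take the hand away. The rails are freshly painted, so neither the box nor the hand may touch them; keep the box flat on the bench without lifting it, and leave the other things where they are.

Things in the scene. Friction and masses are not known exactly. Their poses are not given: they have to be found in the camera images.
- parts_box: closed flat clear sorting box, plain blue card on the lid, loose, 0.3 to 0.65 kg. Origin: centre of its underside, z up. Solid 250 mm along own y (+-125), 145 mm along own x (-73 to +72), 44 mm high, walls upright; latches and hinge on the x sides add 5 mm in looks. Starts before the lane's mouth, 15 to 45 mm too far in the lane's +x, turned up to 0.12 rad from the lane. Slides with 1 to 5 N.
- lane: fixed lane on the bench top (the box slides on the bench itself). Origin on the bench midway along and between the rails; its y runs along the lane, out of the open mouth; its x across it, away from the robot. 172 mm clear between rails, 280 mm long; the box goes in along -y. At y = -140 mm the end stop, 34 mm high, grey with two black rubber pads.
- near_rail: yellow guide rail on the robot's side (lane x = -94 mm), fixed, 16 mm wide, 280 mm long, 12 mm high; its inner face is at lane x = -86 mm. Origin under its middle.
- far_rail: yellow guide rail on the far side (lane x = +94 mm), same size; inner face at lane x = +86 mm. Origin under its middle.
- stop_face (a point): point on the bench at the middle of the end stop's padded face (lane x = 0, y = -140 mm); with the box home its leading (-y) end touches this face, so its origin lies 125 mm from it.
- lane_mouth (a point): point on the bench in the middle of the open mouth (lane x = 0, y = +140 mm), between the rails' free ends.
- valve_body: bystander: dark injector body lying on the bench, 40x90x52 mm, left of the box; origin under its centre
- fluid_jar: bystander: amber jar with black cap, 46 mm wide, 71 mm high, right of the lane; origin under its centre
- brass_disc: bystander: brass-coloured disc, 27 mm wide, 10 mm high, behind the far rail; origin under its centre
- dark_disc: bystander: dark steel disc, 27 mm wide, 10 mm high, behind the far rail; origin under its centre
- test_cylinder: bystander: black cylinder with brass ring, 48 mm wide, 137 mm high, standing behind the far rail; origin under its centre

How it is judged:
By the outcome, as a careful person would: the job done as asked, in the order asked, and still so for the second after the job is handed in, with the robot touching nothing.
It also fails if it takes over 48 s, if anything falls off the work surface, if the arm or the gripper's body presses on something with over 40 N, if the wrist force passes 120 N, or if a joint passes its speed limit or range.

## Working session

There is one attempt and no reset: what is moved stays moved. The work goes in short steps, Python scripts to look and compute and a tool call to move; the robot and the scene stay as the last step left them, time stands still between calls to the robot, and variables do not carry over. Pictures are saved under pics/ and viewed, about 8 in all and at most 12, crops included, and the job is handed in when it is done.

Besides the shell and the picture viewer there is one more tool, called after ">>>" as name(argument=value, ...) on one line, values as JSON. play_rows: Moves the arm, as the interface text tells. Its arguments: {"type":"object","properties":{"targets":{"type":"array","items":{"type":"array","items":{"type":"number"}}}},"required":["targets"]}

```bash
mkdir -p pics
cat > h.py <<'E'
import numpy as np, cv2
from rig import bot
def px2w(cal,uv,z=0.0):
    K=np.array([[cal['fx'],0,cal['cx']],[0,cal['fy'],cal['cy']],[0,0,1]])
    uv=np.array(uv,float).reshape(-1,1,2)
    n=cv2.undistortPoints(uv,K,np.array([cal['k1'],0,0,0.]),).reshape(-1,2)
    R=np.array(cal['R']);t=np.array(cal['t']);c=-R.T@t
    d=np.c_[n,np.ones(len(n))]@R
    return c+d*((z-c[2])/d[:,2])[:,None]
def w2px(cal,X):
    K=np.array([[cal['fx'],0,cal['cx']],[0,cal['fy'],cal['cy']],[0,0,1]])
    return cv2.projectPoints(np.array(X,float).reshape(-1,1,3),cv2.Rodrigues(np.array(cal['R']))[0],np.array(cal['t'],float),K,np.array([cal['k1'],0,0,0.]))[0].reshape(-1,2)
E
python3 - <<'E'
from h import *
for n in("top","scene"):
    im=bot.capture(n);cv2.imwrite(f"pics/{n}0.png",cv2.resize(im,(784,588),interpolation=cv2.INTER_CUBIC)); cv2.imwrite(f"pics/{n}0raw.png",im)
    c=bot.get_calibration(n);print(n,c['fx'],-np.array(c['R']).T@c['t'])
s=bot.read_state();print(s['tcp_rot'],s['force'],s['opening'],s['time_s'])
E
```

```text
top 449.5715946795987 [0.3047956  0.01912627 1.48542247]
scene 425.02695619698034 [ 0.07171338 -0.96082013  0.90303164]
[[ 9.46107961e-01  3.23851252e-01 -3.04850382e-04]
 [ 3.23851219e-01 -9.46106046e-01  1.93350370e-03]
 [ 3.37746804e-04 -1.92802941e-03 -9.99998084e-01]] [ 0.04312509 -0.38909695 -0.20054006] 1.0028485138208427 0.1
```

View pics/top0.png

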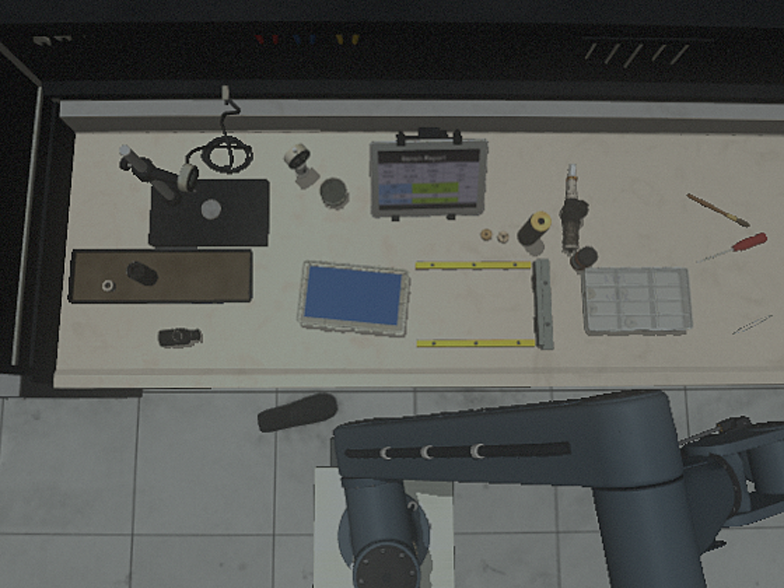

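View pics/scene0.png

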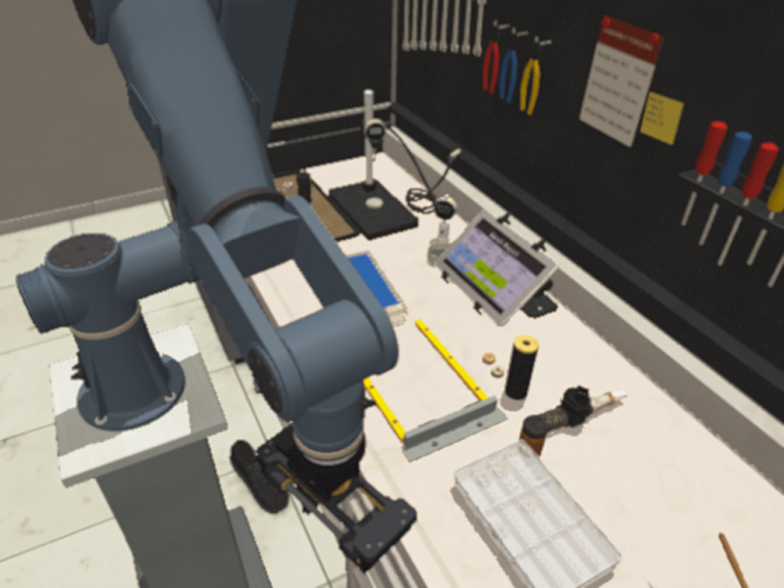

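The top view shows the box at about (353,298), turned slightly, the rails at rows 265 and 343, and the stop at column 540. The valve body is at (180,337). I'll enlarge the crop next.

Run:
```python
import cv2
im=cv2.imread("pics/top0raw.png")[175:260,205:405]
cv2.imwrite("pics/c1.png",cv2.resize(im,None,fx=4,fy=4,interpolation=cv2.INTER_CUBIC))
```

```text
(no output)
```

View pics/c1.png

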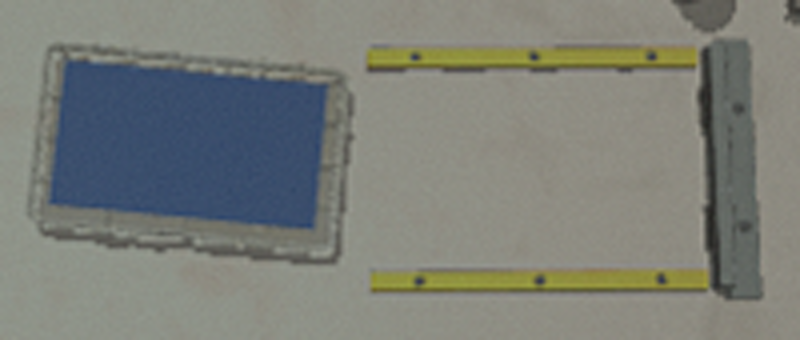

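Crop: rails' top faces run from (367,47)-(697,69) and (370,270)-(708,292). Lid corners are at about (52,46), (350,75), (338,258) and (37,230). The blue card is clean to segment.

```bash
cat >> h.py <<'E'
def seg(im,lo,hi,roi):
    h=cv2.cvtColor(im,cv2.COLOR_BGR2HSV);m=cv2.inRange(h,lo,hi)
    k=np.zeros_like(m);k[roi[0]:roi[1],roi[2]:roi[3]]=255;m&=k
    n,l,st,_=cv2.connectedComponentsWithStats(m)
    i=sorted(range(1,n),key=lambda i:-st[i,4])
    return [(st[j,4],np.argwhere(l==j)[:,::-1].astype(float)) for j in i]
def rect(cal,P,z):
    W=px2w(cal,P,z)[:,:2];c=W.mean(0);w,v=np.linalg.eigh(np.cov((W-c).T))
    a=v[:,1]*np.sign(v[1,1]);  # long axis, +y
    return c,np.degrees(np.arctan2(-a[0],a[1])),np.sqrt(12*w[::-1])
def look(im,cal):
    out={}
    y=[s for s in seg(im,(20,100,60),(35,255,255),(175,265,300,400)) if s[0]>60][:2]
    out['rails']=[rect(cal,p,.012) for _,p in y]
    b=seg(im,(100,100,40),(125,255,255),(160,270,190,400))[0]
    out['card']=rect(cal,b[1],.044)
    return out
E
python3 - <<'E'
from h import *
im=cv2.imread("pics/top0raw.png");c=bot.get_calibration("top")
np.set_printoptions(precision=4,suppress=True)
for k,v in look(im,c).items():print(k,v)
f=lambda L:np.array(L)/4+[205-.375,175-.375]
print("lid",px2w(c,f([(52,46),(350,75),(338,258),(37,230)]),.044))
print("stop top face edge",px2w(c,f([(708,40),(722,297)]),.034))
g=lambda L:np.array(L)/1.4
print("cyl,discs,jar,valve",px2w(c,g([(530,240),(486,235),(503,237),(590,252),(180,337)]),.0))
E
```

```text
rails [(array([ 0.6203, -0.2197]), np.float64(-0.017989872520556838), array([0.2669, 0.017 ])), (array([ 0.4324, -0.2128]), np.float64(0.20342334863944386), array([0.2644, 0.0157]))]
card (array([0.5416, 0.0721]), np.float64(-5.687597843121224), array([0.2125, 0.1167]))
lid [[ 0.6235  0.184   0.044 ]
 [ 0.5989 -0.0599  0.044 ]
 [ 0.4488 -0.0487  0.044 ]
 [ 0.472   0.1935  0.044 ]]
stop top face edge [[ 0.6305 -0.3587  0.034 ]
 [ 0.417  -0.3609  0.034 ]]
cyl,discs,jar,valve [[ 0.6843 -0.359   0.    ]
 [ 0.6967 -0.2514  0.    ]
 [ 0.6917 -0.293   0.    ]
 [ 0.6544 -0.5056  0.    ]
 [ 0.4489  0.4809  0.    ]]
```

>>> play_rows(targets=[[0, 0.03, 0.05, 0.006, 0, 0, -0.0275], [0, 0.03, 0.05, 0.006, 0, 0, -0.0275], [0, 0.03, 0.05, 0.006, 0, 0, -0.0275], [0, 0.03, 0.05, 0.006, 0, 0, -0.0275], [0, 0.03, 0.05, 0.006, 0, 0, -0.0275], [0, 0.03, 0.05, 0.006, 0, 0, -0.0275], [0, 0.03, 0.05, 0.006, 0, 0, -0.0275], [0, 0.03, 0.05, 0.006, 0, 0, -0.0275], [0, 0.03, 0.05, 0.006, 0, 0, -0.0275], [0, 0.03, 0.05, 0.006, 0, 0, -0.0275], [0, 0.03, 0.05, 0.006, 0, 0, -0.0275], [0, 0.03, 0.05, 0.006, 0, 0, -0.0275]])

```text
time_s: 1.6
position: [0.5629, 0.0105, 0.2944]
tcp_rot: [[1.0, -0.001, -0.001], [-0.001, -1.0, -0.0], [-0.001, 0.0, -1.0]]
force: [0.7, -0.2, -0.2]
opening: 1.0
```

Run:
```python
from h import *
np.set_printoptions(precision=4,suppress=True)
c=bot.get_calibration("wrist");im=bot.capture("wrist")
cv2.imwrite("pics/w1raw.png",im);cv2.imwrite("pics/w1.png",cv2.resize(im,(784,588),interpolation=cv2.INTER_CUBIC))
np.save("w1cal.npy",c,allow_pickle=True)
R=np.array(c['R']);print(c['fx'],R,-R.T@c['t'],bot.read_state()['joint_positions'])
```

```text
367.47430987890164 [[-0.0013 -1.     -0.0003]
 [-0.9571  0.0011  0.2898]
 [-0.2898  0.0007 -0.9571]] [0.6425 0.0107 0.4572] [-9.7955 21.1143 85.5893  0.3951 73.021  79.9325]
```

View pics/w1.png

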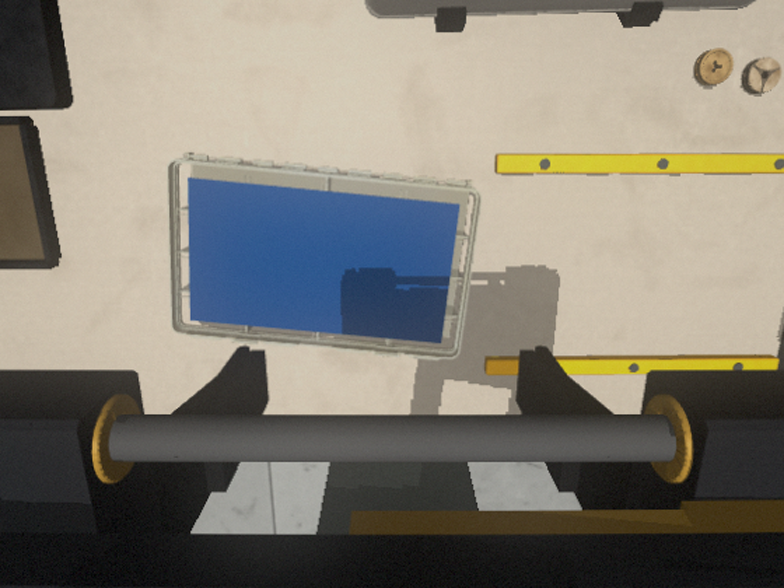

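The wrist view shows the box's lid outline at about (180,158), (479,190), (459,357) and (173,330). The far rail's mouth corner is (496,154)-(497,173), the near rail's is (486,358)-(487,374), and the tablet edge is at (370,14).

Run:
```python
from h import *
np.set_printoptions(precision=4,suppress=True)
c=np.load("w1cal.npy",allow_pickle=True).item();im=cv2.imread("pics/w1raw.png")
g=lambda L:(np.array(L)+.5)/1.4-.5
print("lid",l:=px2w(c,g([(180,160),(479,188),(459,356),(173,330)]),.044)[:,:2],l.mean(0))
print("base near edge",px2w(c,g([(176,335),(458,359)]),.0)[:,:2])
print("rails mouth/inner",px2w(c,g([(496,154),(497,173),(779,173),(486,358),(487,374),(777,358)]),.012)[:,:2])
for z in(0,.1):print("tablet",px2w(c,g([(370,14),(745,8),(440,30)]),z)[:,:2])
print("discs",px2w(c,g([(713,67),(762,76)]),.01)[:,:2])
b=seg(im,(100,100,30),(125,255,255),(0,420,0,560))[0];print(rect(c,b[1],.044))
```

```text
lid [[ 0.6248  0.1766]
 [ 0.6027 -0.0581]
 [ 0.4582 -0.0475]
 [ 0.4827  0.1997]] [0.5421 0.0677]
base near edge [[ 0.4605  0.2176]
 [ 0.4354 -0.0528]]
rails mouth/inner [[ 0.6277 -0.0764]
 [ 0.6122 -0.0781]
 [ 0.6128 -0.3196]
 [ 0.4419 -0.0775]
 [ 0.4253 -0.0793]
 [ 0.4409 -0.3551]]
tablet [[ 0.7363  0.0283]
 [ 0.742  -0.2736]
 [ 0.7246 -0.0281]]
tablet [[ 0.7158  0.0244]
 [ 0.7202 -0.2114]
 [ 0.7066 -0.0196]]
discs [[ 0.6964 -0.2491]
 [ 0.69   -0.2908]]
(array([0.5436, 0.0711]), np.float64(-5.50748804366262), array([0.2153, 0.1189]))
```

>>> play_rows(targets=[[0, 0.031, 0.03, -0.03, 0, 0, 0], [0, 0.031, 0.03, -0.03, 0, 0, 0], [0, 0.03, 0.03, -0.03, 0, 0, 0], [0, 0, 0, -0.045, 0, 0, 0], [0, 0, 0, -0.045, 0, 0, 0], [0, 0, 0, -0.045, 0, 0, 0], [0, 0, 0, -0.035, 0, 0, 0], [0, 0, 0, -0.019, 0, 0, 0], [0, 0, 0, 0, 0, 0, 0]])

```text
time_s: 2.78
position: [0.6533, 0.0985, 0.0141]
tcp_rot: [[1.0, -0.0, -0.003], [-0.0, -1.0, 0.0], [-0.003, -0.0, -1.0]]
force: [0.2, 0.7, 0.5]
opening: 1.0
```

>>> play_rows(targets=[[0, -0.008, 0, 0, 0, 0, 0], [0, -0.006, 0, 0, 0, 0, 0], [0, -0.005, 0, 0, 0, 0, 0], [0, -0.005, 0, 0, 0, 0, 0], [0, -0.004, 0, 0, 0, 0, 0], [0, -0.004, 0, 0, 0, 0, 0], [0, -0.004, 0, 0, 0, 0, 0], [0, -0.004, 0, 0, 0, 0, 0], [0, 0, 0, 0, 0, 0, 0]])

```text
time_s: 3.9
position: [0.6136, 0.0987, 0.0154]
tcp_rot: [[1.0, 0.0, -0.001], [0.0, -1.0, -0.0], [-0.001, 0.0, -1.0]]
force: [1.3, 1.3, 1.5]
opening: 0.998
```

Run:
```python
from h import *
np.set_printoptions(precision=4,suppress=True)
c=bot.get_calibration("top");im=bot.capture("top");cv2.imwrite("pics/t2raw.png",im)
cv2.imwrite("pics/t2.png",cv2.resize(im[150:270,180:405],None,fx=3.5,fy=3.5,interpolation=cv2.INTER_CUBIC))
```

```text
(no output)
```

View pics/t2.png

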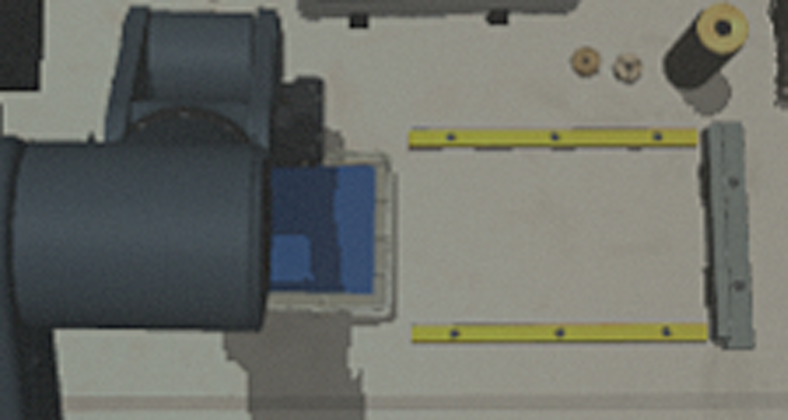

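Run:
```python
from h import *
np.set_printoptions(precision=4,suppress=True)
c=bot.get_calibration("top");im=cv2.imread("pics/t2raw.png")
f=lambda L:(np.array(L)+.5)/3.5-.5+[180,150]
print("lid far,near corner",px2w(c,f([(390,153),(390,320)]),.044))
print("card edges",px2w(c,f([(376,166),(374,293)]),.044))
b=seg(im,(100,80,20),(125,255,255),(160,270,255,400))[0][1];e=[]
for x in range(264,284):
    r=b[b[:,0]==x,1]
    if len(r):e.append((x,r.min()-.5,r.max()+.5))
e=np.array(e);P=px2w(c,e[:,[0,1]],.044);Q=px2w(c,e[:,[0,2]],.044)
for W in(P,Q):
    k=np.polyfit(W[:,1],W[:,0],1);print(k,np.degrees(np.arctan(k[0])))
b0=look(cv2.imread("pics/top0raw.png"),c)['card'];print(b0)
```

```text
lid far,near corner [[ 0.599  -0.0565  0.044 ]
 [ 0.4425 -0.0549  0.044 ]]
card edges [[ 0.5866 -0.0433  0.044 ]
 [ 0.4675 -0.0404  0.044 ]]
[-0.0226  0.5858] -1.2940229842559297
[0.0591 0.4695] 3.3808195727077766
(array([0.5416, 0.0721]), np.float64(-5.687597843121224), array([0.2125, 0.1167]))
```

>>> play_rows(targets=[[0, -0.002, 0, 0, 0, 0, 0], [0, 0, 0, 0, 0, 0, 0], [0, 0.015, 0, 0, 0, 0, 0], [0, 0.015, 0, 0, 0, 0, 0], [0, 0, 0, 0.045, 0, 0, 0], [0, 0, 0, 0.05, 0, 0, 0], [0, 0, 0, 0.05, 0, 0, 0], [0, 0, 0.01, 0.03, 0, 0, 0.1745], [0, -0.02, 0.02, 0, 0, 0, 0.1745], [0, -0.02, 0.02, 0, 0, 0, 0.1745]])

```text
time_s: 5.2
position: [0.6001, 0.1485, 0.1901]
tcp_rot: [[0.863, 0.505, -0.004], [0.505, -0.863, -0.001], [-0.004, -0.001, -1.0]]
force: [-0.4, -0.1, -1.0]
opening: 0.999
```

>>> play_rows(targets=[[0, -0.02, 0.025, 0, 0, 0, 0.1745], [0, -0.02, 0.025, 0, 0, 0, 0.1745], [0, -0.02, 0.02, 0, 0, 0, 0.1745], [0, -0.015, 0.016, 0, 0, 0, 0.1745], [0, 0, 0, 0, 0, 0, 0.1745], [0, 0, 0, 0, 0, 0, 0.1745], [0, 0, 0, 0, 0, 0, 0]])

```text
time_s: 6.08
position: [0.5257, 0.2341, 0.1896]
tcp_rot: [[0.002, 1.0, -0.004], [1.0, -0.002, -0.002], [-0.002, -0.004, -1.0]]
force: [0.4, 0.8, 0.5]
opening: 0.999
```

Run:
```python
from h import *
np.set_printoptions(precision=4,suppress=True)
c=bot.get_calibration("wrist");im=bot.capture("wrist");np.save("w2cal.npy",c,allow_pickle=True)
cv2.imwrite("pics/w2.png",cv2.resize(im,(784,588),interpolation=cv2.INTER_CUBIC))
im=bot.capture("top");cv2.imwrite("pics/t3.png",im);print(look(im,bot.get_calibration("top")))
```

```text
{'rails': [(array([ 0.6203, -0.2197]), np.float64(-0.017989872520556838), array([0.2669, 0.017 ])), (array([ 0.4324, -0.2128]), np.float64(0.20342334863944386), array([0.2644, 0.0157]))], 'card': (array([0.5276, 0.0647]), np.float64(-1.3499328837116158), array([0.2129, 0.1162]))}
```

View pics/w2.png

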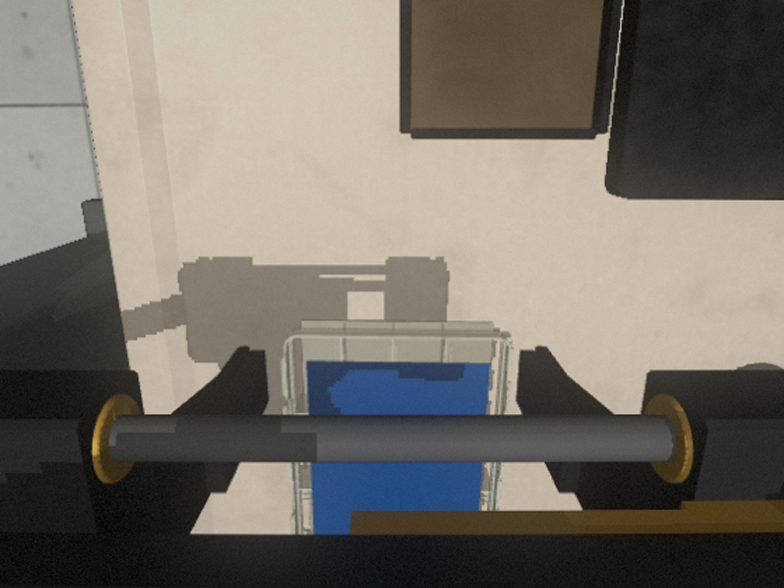

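The wrist view shows the +y end of the box (lid edge at row 335, columns 285-508), centred under the tool and nearly square. By the top camera the card is at x=0.5276 with yaw -1.3°. I'll descend behind the box and push.

>>> play_rows(targets=[[0, 0.001, 0, -0.05, 0, 0, 0], [0, 0, 0, -0.05, 0, 0, 0], [0, 0, 0, -0.045, 0, 0, 0], [0, 0, 0, -0.028, 0, 0, 0], [0, 0, -0.015, 0, 0, 0, 0], [0, 0, -0.015, 0, 0, 0, 0], [0, 0, -0.008, 0, 0, 0, 0], [0, 0, -0.006, 0, 0, 0, 0], [0, 0, -0.006, 0, 0, 0, 0], [0, 0, -0.006, 0, 0, 0, 0], [0, 0, 0, 0, 0, 0, 0]])

```text
time_s: 7.55
position: [0.5294, 0.1788, 0.0184]
tcp_rot: [[0.0, 1.0, 0.002], [1.0, -0.0, 0.0], [0.0, 0.002, -1.0]]
force: [0.1, 1.6, 2.3]
opening: 1.001
```

Run:
```python
from h import *
im=bot.capture("top");cv2.imwrite("pics/t4raw.png",im);print(look(im,bot.get_calibration("top"))['card'])
cv2.imwrite("pics/t4.png",cv2.resize(im[150:270,180:405],None,fx=3.5,fy=3.5,interpolation=cv2.INTER_CUBIC))
```

```text
(array([0.5292326 , 0.03950418]), np.float64(-0.031575330768790794), array([0.20091634, 0.11815034]))
```

View pics/t4.png

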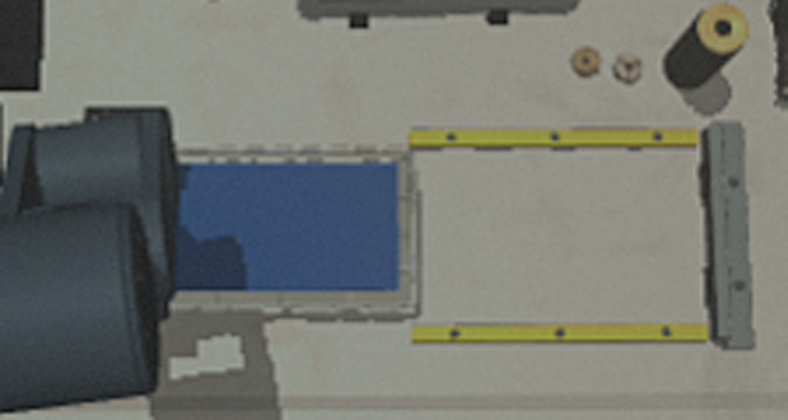

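Run:
```python
from h import *
np.set_printoptions(precision=4,suppress=True)
c=bot.get_calibration("top");im=cv2.imread("pics/t4raw.png")
f=lambda L:(np.array(L)+.5)/3.5-.5+[180,150]
print("lid far",px2w(c,f([(300,152),(400,153)]),.044)[:,:2],"near z0/.044",px2w(c,f([(300,319),(400,319)]),0)[:,:2],px2w(c,f([(300,319)]),.044)[:,:2])
print("lid end",px2w(c,f([(412,230)]),.044)[:,:2],px2w(c,f([(419,230)]),0)[:,:2])
print("rails inner",px2w(c,f([(450,148),(450,323)]),.012)[:,:2])
a=cv2.resize(im[183:250,210:320],None,fx=7,fy=7,interpolation=cv2.INTER_CUBIC);cv2.imwrite("pics/t4b.png",cv2.convertScaleAbs(a,alpha=1.5))
```

```text
lid far [[ 0.6     0.0277]
 [ 0.599  -0.0658]] near z0/.044 [[ 0.4479  0.028 ]
 [ 0.4476 -0.0667]] [[0.4436 0.0278]]
lid end [[ 0.5261 -0.0762]] [[ 0.5329 -0.0858]]
rails inner [[ 0.6104 -0.1157]
 [ 0.4426 -0.113 ]]
```

View pics/t4b.png

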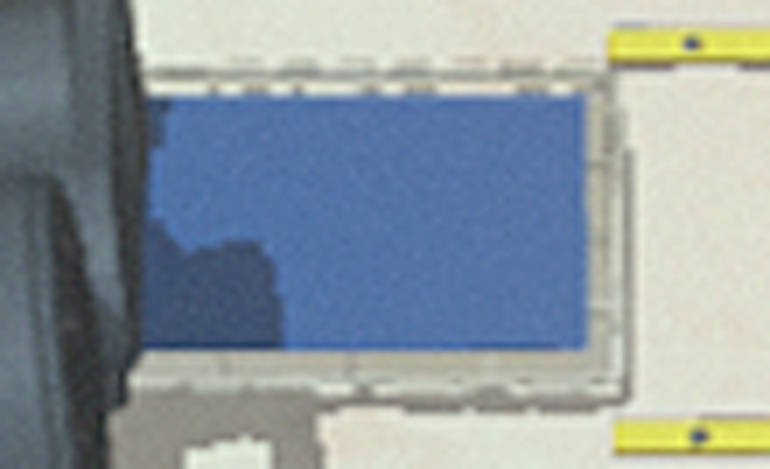

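>>> play_rows(targets=[[0, 0, -0.006, 0, 0, 0, 0], [0, 0, -0.01, 0, 0, 0, 0], [0, 0, -0.012, 0, 0, 0, 0], [0, 0, -0.012, 0, 0, 0, 0], [0, 0, -0.012, 0, 0, 0, 0], [0, 0, -0.012, 0, 0, 0, 0], [0, 0, -0.012, 0, 0, 0, 0], [0, 0, -0.012, 0, 0, 0, 0], [0, 0, -0.01, 0, 0, 0, 0], [0, 0, -0.008, 0, 0, 0, 0], [0, 0, -0.004, 0, 0, 0, 0], [0, 0, 0, 0, 0, 0, 0]])

```text
time_s: 9.1
position: [0.528, 0.0685, 0.0175]
tcp_rot: [[0.0, 1.0, -0.001], [1.0, -0.0, -0.0], [-0.0, -0.001, -1.0]]
force: [0.6, 1.0, 1.4]
opening: 0.997
```

Run:
```python
from h import *
im=bot.capture("top");cv2.imwrite("pics/t5raw.png",im);print(look(im,bot.get_calibration("top"))['card'])
a=cv2.resize(im[175:260,240:360],None,fx=6,fy=6,interpolation=cv2.INTER_CUBIC);cv2.imwrite("pics/t5.png",cv2.convertScaleAbs(a,alpha=1.5))
```

```text
(array([ 0.52868687, -0.0815674 ]), np.float64(0.8265568278972211), array([0.18015547, 0.11753183]))
```

View pics/t5.png

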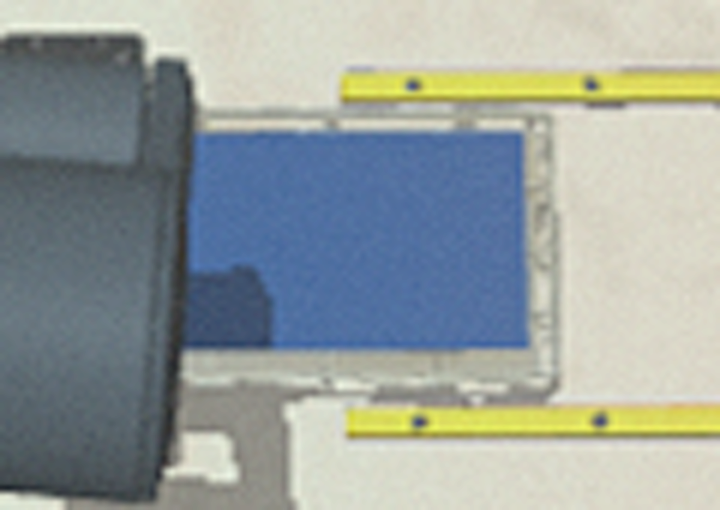

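The box is square and between the rails, with visible gaps on both sides (near edge row 395 against rail row 407, far lid row 110 against rail row 101). I'll keep pushing.

>>> play_rows(targets=[[0, 0, -0.006, 0, 0, 0, 0], [0, 0, -0.012, 0, 0, 0, 0], [0, 0, -0.014, 0, 0, 0, 0], [0, 0, -0.016, 0, 0, 0, 0], [0, 0, -0.016, 0, 0, 0, 0], [0, 0, -0.016, 0, 0, 0, 0], [0, 0, -0.016, 0, 0, 0, 0], [0, 0, -0.014, 0, 0, 0, 0], [0, 0, -0.012, 0, 0, 0, 0], [0, 0, -0.012, 0, 0, 0, 0], [0, 0, -0.008, 0, 0, 0, 0], [0, 0, -0.004, 0, 0, 0, 0]])

```text
time_s: 10.65
position: [0.5284, -0.0778, 0.0175]
tcp_rot: [[0.001, 1.0, 0.0], [1.0, -0.001, 0.0], [0.0, 0.0, -1.0]]
force: [0.2, 2.7, -0.8]
opening: 0.999
```

>>> play_rows(targets=[[0, 0, -0.003, 0, 0, 0, 0], [0, 0, -0.003, 0, 0, 0, 0], [0, 0, -0.002, 0, 0, 0, 0], [0, 0, -0.002, 0, 0, 0, 0], [0, 0, 0, 0, 0, 0, 0]])

```text
time_s: 11.28
position: [0.5285, -0.0875, 0.0176]
tcp_rot: [[0.0, 1.0, 0.0], [1.0, -0.0, -0.0], [-0.0, 0.0, -1.0]]
force: [0.2, 0.8, -0.6]
opening: 1.001
```

>>> play_rows(targets=[[0, 0, -0.002, 0, 0, 0, 0], [0, 0, -0.002, 0, 0, 0, 0], [0, 0, -0.002, 0, 0, 0, 0], [0, 0, -0.001, 0, 0, 0, 0], [0, 0, 0, 0, 0, 0, 0]])

```text
time_s: 11.9
position: [0.5285, -0.0945, 0.0176]
tcp_rot: [[0.001, 1.0, 0.0], [1.0, -0.001, -0.0], [-0.0, 0.0, -1.0]]
force: [-0.4, 1.1, -0.5]
opening: 1.003
```

>>> play_rows(targets=[[0, 0, -0.001, 0, 0, 0, 0], [0, 0, -0.001, 0, 0, 0, 0], [0, 0, -0.001, 0, 0, 0, 0]])

```text
time_s: 12.28
position: [0.5284, -0.0973, 0.0176]
tcp_rot: [[0.001, 1.0, -0.0], [1.0, -0.001, 0.0], [0.0, -0.0, -1.0]]
force: [0.3, 2.6, 0.4]
opening: 1.0
```

>>> play_rows(targets=[[0, 0, -0.001, 0, 0, 0, 0], [0, 0, -0.001, 0, 0, 0, 0], [0, 0, -0.001, 0, 0, 0, 0]])

```text
time_s: 12.65
position: [0.5274, -0.0978, 0.0175]
tcp_rot: [[0.001, 1.0, -0.002], [1.0, -0.001, 0.004], [0.004, -0.002, -1.0]]
force: [1.7, 12.9, 2.2]
opening: 1.003
```

>>> play_rows(targets=[[0, 0, -0.001, 0, 0, 0, 0], [0, 0, -0.001, 0, 0, 0, 0]])

```text
time_s: 12.9
position: [0.5273, -0.0979, 0.0175]
tcp_rot: [[0.001, 1.0, -0.002], [1.0, -0.001, 0.006], [0.006, -0.002, -1.0]]
force: [3.5, 20.7, 3.4]
opening: 0.994
```

Contact came at the predicted place, with the force at 21 N and the position stalled. The box is home, so I'll retreat.

>>> play_rows(targets=[[0, 0, 0.004, 0, 0, 0, 0], [0, 0, 0.006, 0, 0, 0, 0], [0, 0, 0.015, 0, 0, 0, 0], [0, 0, 0.03, 0, 0, 0, 0], [0, 0, 0.03, 0.01, 0, 0, 0], [0, 0, 0.02, 0.04, 0, 0, 0], [0, 0, 0.04, 0.045, 0, 0, 0], [0, 0, 0.05, 0.03, 0, 0, 0], [0, 0, 0.05, 0.02, 0, 0, 0], [0, 0, 0.05, 0, 0, 0, 0], [0, 0, 0, 0, 0, 0, 0]])

```text
time_s: 14.28
position: [0.5279, 0.1962, 0.163]
tcp_rot: [[-0.005, 1.0, 0.001], [1.0, 0.005, 0.001], [0.001, 0.001, -1.0]]
force: [0.2, -0.1, -0.4]
opening: 1.0
```

Run:
```python
from h import *
c=bot.get_calibration("top");im=bot.capture("top");print(look(im,c)['card'],bot.read_state()['force'])
a=cv2.resize(im[165:260,260:390],None,fx=6,fy=6,interpolation=cv2.INTER_CUBIC);cv2.imwrite("pics/t6.png",cv2.convertScaleAbs(a,alpha=1.5))
d=cv2.absdiff(im,cv2.imread("pics/top0raw.png")).max(2)
print("diff bystanders",[int(d[a:b,e:f].max()) for a,b,e,f in((225,250,105,150),(145,175,338,398),(170,195,402,430))])
```

```text
(array([ 0.52797503, -0.23226957]), np.float64(0.7639885403497332), array([0.21224832, 0.11754997])) [-0.0697191   1.28308858 -0.39584635]
diff bystanders [14, 12, 9]
```

View pics/t6.png

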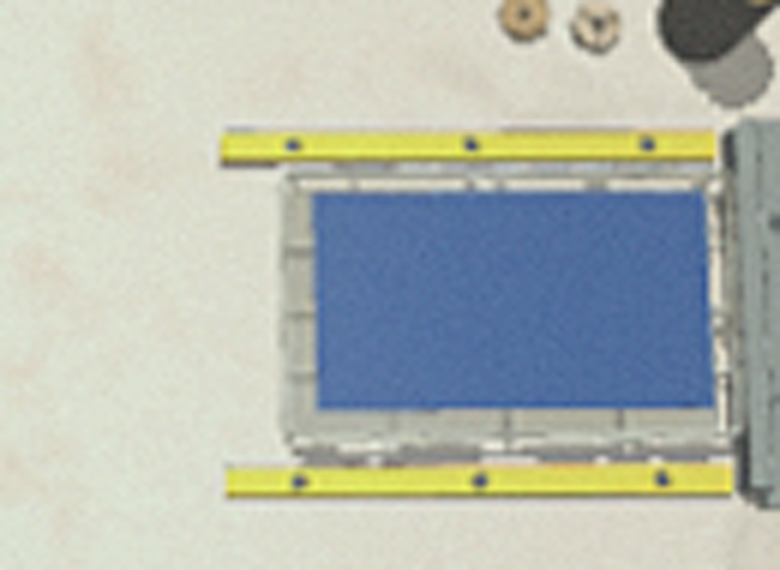

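The box is home against the stop, with gaps to both rails (rows 163-175 far, 455-465 near). The hand is clear and the bystanders haven't moved.

```bash
python3 -c "
from rig import bot
print(bot.hand_in())"
```

```text
the job is handed in; nothing more can be done
None
```

The box is parked in the lane, fully home against the end stop, and the job is handed in at about 14 s of the 48 s allowed.

**What I did:** I squared and centred the box by pushing its far side with both open fingertips. Then I pushed its outer end straight down the lane until it met the stop. The hand backed out and lifted clear.

**Last checks:**
- **Home against the stop:** the push stalled within 1 mm of the predicted place, with the force rising from about 2.6 N to 21 N.
- **Rails:** the last top view shows a gap between the box and both rails. The near gap is the smaller, roughly 5 mm to the latches.
- **Other things:** the top-camera picture around the valve body, discs, cylinder and jar is unchanged from the start, within image noise.
- **Hand:** it is clear of everything, about 0.3 m back along the lane and 0.16 m up, with only noise on the force reading.

**Where checks disagreed:** the estimates of the box's sideways position differed by about 6 mm between the finger position, the blue card and the lid outline. All of them kept it clear of both rails. The card's angle came out at about 0.8° from the lane, and I put that down to camera error because the box sits square against the stop.

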